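Tare the kitchen scale for a cup

ROBOT

A 7-joint arm with a two-finger parallel gripper is mounted at the origin on a cart in front of the work surface, level with it; the furniture and walls round the work are solid. World frame = base frame: x ahead of the robot, y to its left, z up, the work surface at z = 0. Lengths are in mm, angles in rad, forces in N, time in s.
With the tool pointing down it reaches from about 400 to 875 mm from the base axis. Payload 19.3 kg.
Tool frame: the origin (TCP) lies between the finger pads, 19 mm behind the fingertips; this is the grasp point; z points along the fingers, y is the line along which they close (so a half turn about z gives the same grasp; the last joint's range is limited). The gripper opens to 85 mm and grips with 20 to 120 N. Pads are 22 mm wide; open, the fingers measure 114 mm over their backs; the gripper's body (76 mm by 85 mm) begins 54 mm behind the grasp point. The pads swing forward as they close: fully open they stand 13 mm farther back than shut.
Start: joints at [-0.07, 0.521, -0.036, 1.599, 0.021, 1.021, -0.113], TCP at [624.992, -0.025, 249.991] pointing down, gripper open.
Joint ranges: [-2.91, 2.91], [-0.3, 2.13], [-1.5, 1.42], [0.17, 2.43], [-1.26, 4.41], [0.16, 1.93], [-2.52, 2.52]. Speed limits (rad/s): [1.89, 1.89, 2.39, 2.39, 3.01, 3.01, 3.01].

INTERFACE

Orientations are given as a unit quaternion [x, y, z, w].
In Python, from plant import arm gives the robot as it stands. The module is installed in compiled form; this text tells all that it offers. Calls block until the motion is done:
- arm.move_ptp(position, orientation): joint-space move of the TCP to a pose.
- arm.line_to(position, rotation=None, v=150, force_limit=None): straight line of the TCP; rotation=None keeps the orientation; v is the mean speed in mm/s. With force_limit (N) it stops when the force on the tool has changed by that much, and returns True; else False.
- arm.goto_joints(angles): joint-space move.
- arm.set_gripper(opening, strength=None): finger opening in mm; strength is the grip in N (None keeps the last); returns when the fingers have stopped.
- arm.wait(seconds).
- arm.solve_ik(position, orientation): joint angles nearest the present ones, or None.
- arm.get_image(name): name is "scene" or "side" or "wrist"; returns a dict with "image" (384x512x3 uint8, red, green, blue), "fx", "fy", "cx", "cy" (pixels), "k1" (the pictures are not rectified: a ray, as slopes to the right and down, at radius r is drawn at 1 + k1 r^2 times it, then the intrinsics apply), "R" (3x3) and "t" (3): a world point X has camera coordinates R X + t. Camera axes: x right, y down, z forward; pixel columns grow to the right and rows downward; lengths in mm; the calibration is good to about 2 mm. A picture is of the moment at which its call begins. There is no depth.
A pose or a line that the arm cannot do raises arm.PlanningError and nothing moves.
- arm.finish_job(): hands the job in; it is judged then, once.
Readings, each from a call of its own:
- arm.get_time(): time.
- arm.get_joints(): joint angles.
- arm.get_qvel(): joint speeds.
- arm.get_joint_torque(): joint torques, N m.
- arm.get_tool_pos(): TCP position.
- arm.get_ee_rot(): TCP orientation.
- arm.get_force(): force on the tool from outside, world axes, zero at the start.
- arm.get_ft_torque(): the same for the moment, N m.
- arm.get_grip_width(): finger opening in mm.
- arm.get_gripper_force(): force on a finger pad.
Only numpy, scipy, OpenCV 4.12 (cv2) and the standard library are available. Lean on these libraries where they do the work, as an engineer would, in place of code of your own. Each camera call takes 0.05 s, during which the arm holds its last target. There are 200 camera calls.

TASK

Tare the small kitchen scale for the green espresso cup: stand the cup upright on the middle of the scale's round pan, let go of it, and when the red needle has settled turn the black knob on the sloping front until its white pointer is in line with the needle. The knob is stiff and the scale is light on smooth feet, so press the knob in firmly as you turn it, so that the scale stays where it stands and is not dragged or spun round. Leave the salt shaker, milk jug, tamper, tumbler and teaspoon where they are.

Things in the scene. Friction and masses are not known exactly. Their poses are not given: they have to be found in the camera images.
- scale: small white spring scale, free-standing, 170 (x) x 112 (y) mm, 0.35 kg, on four smooth feet. Origin: centre of its underside, on the worktop. Its -x is the front, towards the robot (yaw -0.2 to 0.4 rad). The front half is a face at 25 degrees to level, low edge in front, with the dial and knob in its middle, face centre at (-41, 0, 50.5) mm. The rear half, 72 mm high, carries the pan.
- scale_back (a point): point in the middle of the scale's rear end, 40 mm above the worktop; axes as scale
- scale_front (a point): point in the middle of the scale's front end, 20 mm above the worktop; axes as scale
- pan: round steel weighing pan, 104 mm across, 5 mm thick, centred at (42, 0) mm on the scale; it sinks straight down as it is loaded, 1 mm for every 0.12 N (7 to 12 mm under the cup, at most 16 mm) and is damped, still within a second. Origin 5 mm below the middle of its top.
- pan_centre (a point): middle of the pan's top surface, 95 mm above the worktop while empty
- cup: green espresso cup, 63 mm across at the rim, 46 mm at the foot, 52 mm high, 0.08 to 0.15 kg. Origin on its underside; the round body's axis is 13.5 mm from it along the cup's own +y; the handle is on the -y side, out to 45 mm from the origin. Pinch the body across the cup's x axis, near the rim.
- cup_centre (a point): middle of the underside of the cup's round body; axes as cup
- dial_grip (a point): point on the knob's axis, 40 mm out from the dial face, for the TCP. Axes turn with the knob: z points out along its axis, 25 degrees from vertical, leaning to the scale's front; x is the white pointer's direction. Black disc 44 mm across with a raised bar, 40 mm long (x), 16 mm thick (y), from 16 to 43 mm out from the face: grip the bar across y, fingers along -z. White line on the bar.
- spindle (a joint): how far the knob is pushed in along its axis on its sprung spindle, m, 0 to 0.007; 2.5 N per mm. Pushed in by 5 to 6 mm while it is turned, it holds the scale steady; let go, it comes back out.
- dial (a joint): angle of the knob, rad, growing clockwise as seen from in front of the face, range -0.3 to 1.8; its friction is 0.33 N m so grip the bar firmly (about 40 N); it stays where it is left. At equal values of dial and needle the white pointer and the red needle are in line.
- needle (a joint): angle of the red needle, rad, growing clockwise as seen from in front of the face, 0 with the pan empty, 0.7 to 1.35 with the cup on it (110 rad per metre that the pan sinks); turning the knob does not move it
- needle_tip (a point): tip of the red needle on the white dial face, 41 mm from the dial's centre; z points out along the dial's axis, x along the needle from the centre to the tip
- salt_shaker: bystander: glass salt shaker with a grey cap; origin in the middle of its underside. Leave it.
- milk_jug: bystander: steel milk jug; origin in the middle of its underside. Leave it.
- tamper: bystander: coffee tamper with a dark wooden handle; origin in the middle of its underside. Leave it.
- tumbler: bystander: clear glass tumbler; origin in the middle of its underside. Leave it.
- teaspoon: bystander: steel teaspoon; origin in the middle of its underside. Leave it.
Things that resemble listed ones, but are neither listed nor needed, are in the scene too. There is more than one size of the scale; the job needs the larger.

How it is judged (in metres and radians):
On the way:
1. the cup stands upright on the pan, let go, and the needle is still (contact force between cup and pan above 0.4 N and horizontal distance between cup_centre and pan_centre below 0.03 m and angle between cup's own z axis and vertical below 0.12 rad and contact force between the fingers and cup below 0.1 N and linear speed of cup below 0.03 m/s and velocity of joint needle between -0.1 and 0.1 rad/s and value of joint needle above 0.55 rad), for 0.2 s.
At the end, for the whole second after the job is handed in: The cup stands upright (within 7 degrees), released and at rest on the pan, its middle within 30 mm of the pan's middle; the knob's white pointer is in line with the red needle within 0.13 rad; the scale stands level and at rest, neither end of it more than 14 mm from where it stood (contact force between cup and pan above 0.4 N and horizontal distance between cup_centre and pan_centre below 0.03 m and angle between cup's own z axis and vertical below 0.12 rad and contact force between the fingers and cup below 0.1 N and linear speed of cup below 0.03 m/s and value of joint needle above 0.55 rad and angle between the x axis of dial_grip and the x axis of needle_tip, either way round below 0.13 rad and linear speed of scale below 0.02 m/s and angle between scale's own z axis and vertical below 0.05 rad); the robot touches nothing.
It fails at once if the scale is dragged or spun: its front or back end moves more than 14 mm (distance of any of scale_back, scale_front from where it was at the start of the episode above 0.014 m).
It fails at once if a bystander (salt shaker, milk jug, tamper, tumbler, teaspoon) is moved more than 30 mm (distance of any of salt_shaker, milk_jug, tamper, tumbler, teaspoon from where it was at the start of the episode above 0.03 m).
It also fails if it takes over 54 s, if anything falls off the work surface, if the arm or the gripper's body presses on something with over 40 N, if the wrist force passes 120 N, or if a joint passes its speed limit or range.

## Working session

There is one attempt and no reset: what is moved stays moved. The work goes in short steps, each a Python script; the robot and the scene stay as the last script left them, time stands still between calls to the robot, and variables do not carry over. Pictures are saved under pics/ and viewed, at most 10 in all, crops included, and the job is handed in when it is done.

```bash
mkdir -p pics
cat > h.py <<'E'
import numpy as np, cv2, json
from plant import arm
from scipy.spatial.transform import Rotation as Rn
def grab(n,f):
    d=arm.get_image(n); cv2.imwrite(f'pics/{f}.png',d['image'][:,:,::-1])
    np.save(f'{f}.npy',d,allow_pickle=True); return d
def load(f): return np.load(f'{f}.npy',allow_pickle=True).item()
def ray(d,u,v):
    K=np.array([[d['fx'],0,d['cx']],[0,d['fy'],d['cy']],[0,0,1.]])
    p=cv2.undistortPoints(np.array([[[u,v]]],float),K,np.array([d['k1'],0,0,0.]))[0,0]
    R=np.array(d['R']);t=np.array(d['t'])
    r=R.T@np.array([p[0],p[1],1]); return -R.T@t, r/np.linalg.norm(r)
def onz(d,u,v,z):
    o,r=ray(d,u,v); return o+r*(z-o[2])/r[2]
def proj(d,X):
    c=np.array(d['R'])@np.array(X,float)+np.array(d['t']); x,y=c[:2]/c[2]; k=1+d['k1']*(x*x+y*y)
    return np.array([d['fx']*x*k+d['cx'],d['fy']*y*k+d['cy']])
def tri(obs):
    A=0;b=0
    for d,u,v in obs:
        o,r=ray(d,u,v);P=np.eye(3)-np.outer(r,r);A=A+P;b=b+P@o
    return np.linalg.solve(A,b)
E
python3 - <<'E'
from h import *
a=grab('scene','sc0');b=grab('side','si0');grab('wrist','wr0')
im=np.hstack([cv2.imread('pics/sc0.png')])
for d in(a,b):print(d['k1'],-np.array(d['R']).T@d['t'],d['R'][2])
E
```

```text
-0.04479645932253807 [ 147.74238344 -388.20968275  798.84098824] [ 0.44534413  0.47035154 -0.76186484]
-0.06792610513828473 [ 379.16022305 -539.94865347 1006.21274924] [ 0.17691777  0.52889241 -0.83004393]
```

View pics/sc0.png

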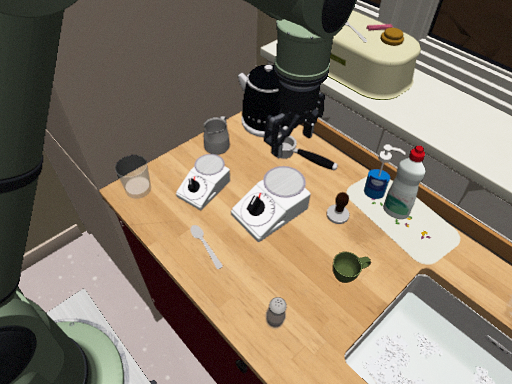

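View pics/si0.png

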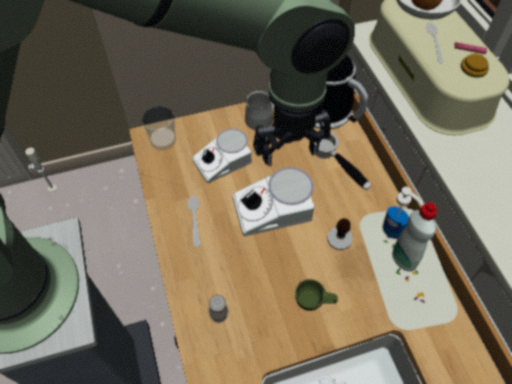

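The larger scale is at about scene (270,203) / side (273,200), with the smaller one to its left. The green cup is at scene (347,266) / side (310,294), handle pointing away from the robot. Next I'll enlarge those areas and measure the cup and pan from masks.

Run:
```python
from h import *
a=load('sc0');b=load('si0')
def crop(d,x,y,w=100,h=75,s=4):
    return cv2.resize(np.ascontiguousarray(d['image'][y:y+h,x:x+w,::-1]),None,fx=s,fy=s,interpolation=cv2.INTER_CUBIC)
w=load('wr0')
out=np.vstack([np.hstack([crop(a,224,163),crop(b,225,165)]),np.hstack([crop(a,310,230),cv2.resize(np.ascontiguousarray(w['image'][:,:,::-1]),(400,300))])])
cv2.imwrite('pics/c1.png',out)
for d,r in((a,(310,230,390,300)),(b,(280,265,350,320))):
    im=d['image'].astype(int);m=((im[...,1]>im[...,0]*1.2)&(im[...,1]>im[...,2]*1.2)).astype(np.uint8)
    k=np.zeros_like(m);k[r[1]:r[3],r[0]:r[2]]=1;m*=k
    n,l,st,c=cv2.connectedComponentsWithStats(m);i=1+np.argmax(st[1:,4]);print('cup',st[i],c[i])
    mm=(l==i).astype(np.uint8); 
    op=cv2.morphologyEx(mm,cv2.MORPH_OPEN,cv2.getStructuringElement(cv2.MORPH_ELLIPSE,(13,13)))
    cs=max(cv2.findContours(op,cv2.RETR_EXTERNAL,cv2.CHAIN_APPROX_NONE)[0],key=cv2.contourArea)
    print('body',cv2.fitEllipse(cs)); x,y,ww,hh=cv2.boundingRect(cs)
    rest=mm&(1-cv2.dilate(op,np.ones((3,3))));ys,xs=np.nonzero(rest);print('handle',xs.mean(),ys.mean(),len(xs),xs.max())
    print('body@30',onz(d,*cv2.fitEllipse(cs)[0],30),'handle@30',onz(d,xs.mean(),ys.mean(),30))
```

```text
cup [334 270  18  12  41] [340.56097561 276.31707317]Traceback (most recent call last):
  File "<stdin>", line 14, in <module>
ValueError: max() iterable argument is empty
```

View pics/c1.png

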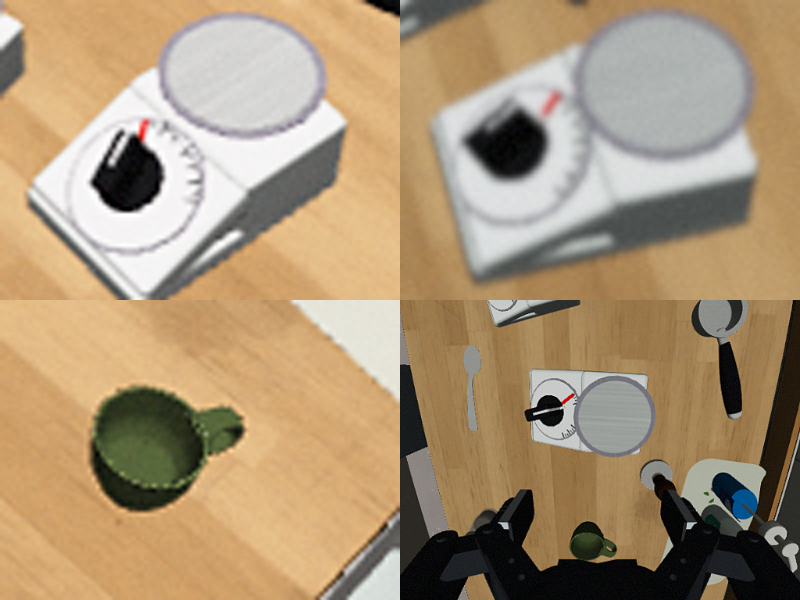

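Top row: the scale with pan centres at scene (284.5,181.3) and side (291,186), and dial ring centres at scene (258,209.3) and side (255.8,201.2). The needle is red. Bottom row: the cup rim centre is near scene (347.5,264.3), and the wrist view shows the scale with the cup below it, handle to the right.

Run:
```python
from h import *
a=load('sc0');b=load('si0');w=load('wr0')
def s(x):return np.round(x,1)
P=[(a,284.5,181.3),(b,291,186),(w,275.2,148.5)]
D=[(a,258,209.3),(b,255.8,201.2),(w,(555-400)*1.28,(409-300)*1.28)]
print('pan tri',s(tri(P)),[s(onz(*q,95)) for q in P]); print('dial tri',s(tri(D)),[s(onz(*q,50.5)) for q in D])
for n,d,r in(('a',a,(310,230,390,300)),('b',b,(280,265,350,320)),('w',w,(200,270,290,345))):
    im=d['image'].astype(int);m=((im[...,1]>im[...,0]+8)&(im[...,1]>im[...,2]+8)).astype(np.uint8)
    k=np.zeros_like(m);k[r[1]:r[3],r[0]:r[2]]=1;m=cv2.morphologyEx(m*k,cv2.MORPH_CLOSE,np.ones((5,5)))
    cs=max(cv2.findContours(m,cv2.RETR_EXTERNAL,cv2.CHAIN_APPROX_NONE)[0],key=cv2.contourArea)
    mm=cv2.drawContours(np.zeros_like(m),[cs],-1,1,-1)
    op=cv2.morphologyEx(mm,cv2.MORPH_OPEN,cv2.getStructuringElement(cv2.MORPH_ELLIPSE,(15,15)))
    rest=mm&(1-cv2.dilate(op,np.ones((3,3))));ys,xs=np.nonzero(rest);by,bx=np.nonzero(op)
    print(n,cv2.boundingRect(cs),'body',bx.mean(),by.mean(),'@24',s(onz(d,bx.mean(),by.mean(),24)),'han',xs.mean(),ys.mean(),len(xs),s(onz(d,xs.mean(),ys.mean(),28)))
print('rim scene',s(onz(a,347.3,264.2,52)))
```

```text
pan tri [648.2  30.6  89.2] [array([645.4,  26.9,  95. ]), array([646.3,  26.6,  95. ]), array([646.9,  32.4,  95. ])]
dial tri [564.4  35.   50.9] [array([563. ,  31.6,  50.5]), array([566.3,  38.6,  50.5]), array([563.6,  35.1,  50.5])]
a (333, 252, 37, 30) body 347.32300163132135 265.79771615008156 @24 [ 617.1 -208.1   24. ] han 365.7090909090909 261.09090909090907 55 [ 655.6 -229.8   28. ]
b (297, 281, 39, 28) body 310.3956442831216 295.37568058076226 @24 [ 610.4 -207.8   24. ] han 330.2916666666667 297.77777777777777 72 [ 647.9 -227.2   28. ]
w (217, 285, 60, 49) body 243.78480204342273 315.23052362707534 @24 [ 611.4 -232.9   24. ] han 238.42045454545453 291.4886363636364 88 [ 604.3 -186.4   28. ]
rim scene [ 603.3 -212.1   52. ]
```

```bash
cat >> h.py <<'E'
def down(ang):
    "tool z down, tool y (closing) at world angle ang"
    y=np.array([np.cos(ang),np.sin(ang),0]);z=np.array([0,0,-1.]);return Rn.from_matrix(np.c_[np.cross(y,z),y,z])
E
python3 - <<'E'
from h import *
print(Rn.from_quat(arm.get_ee_rot()).as_matrix().round(2)); w=load('wr0');print((-np.array(w['R']).T@w['t']).round(),np.array(w['R']).round(2))
arm.set_gripper(85,25)
for A in(1.07,1.07-np.pi):
    q=arm.solve_ik([608,-210,200],down(A).as_quat());print(A,None if q is None else np.round(q,2))
arm.move_ptp([608,-270,250],arm.get_ee_rot())
a=grab('wrist','wr1')
print(arm.get_time())
E
```

```text
[[ 0.  1. -0.]
 [ 1. -0. -0.]
 [-0. -0. -1.]]
[625.  79. 373.] [[ 1.   -0.   -0.  ]
 [ 0.   -0.95  0.31]
 [-0.   -0.31 -0.95]]
1.07 [ 0.41  0.61 -0.26  1.59  0.18  0.97  1.16]
-2.071592653589793 [-0.06  0.65  0.47  1.61 -0.34  0.96 -1.54]
1.4667
```

View pics/wr1.png

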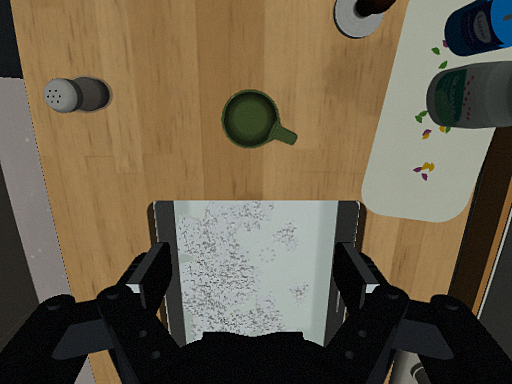

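The cup is clear at (250,119), with the handle out to (296,139). I'll measure it from the mask and grasp.

Run:
```python
from h import *
d=load('wr1');im=d['image'].astype(int)
m=((im[...,1]>im[...,0]+8)&(im[...,1]>im[...,2]+8)).astype(np.uint8);k=np.zeros_like(m);k[80:160,205:310]=1
m=cv2.morphologyEx(m*k,cv2.MORPH_CLOSE,np.ones((5,5)))
cs=max(cv2.findContours(m,cv2.RETR_EXTERNAL,cv2.CHAIN_APPROX_NONE)[0],key=cv2.contourArea)
mm=cv2.drawContours(np.zeros_like(m),[cs],-1,1,-1)
op=cv2.morphologyEx(mm,cv2.MORPH_OPEN,cv2.getStructuringElement(cv2.MORPH_ELLIPSE,(35,35)))
(c,r)=cv2.minEnclosingCircle(max(cv2.findContours(op,0,1)[0],key=cv2.contourArea))
rest=cv2.erode(mm&(1-cv2.dilate(op,np.ones((3,3)))),np.ones((3,3)));ys,xs=np.nonzero(rest)
C=onz(d,*c,50);H=onz(d,xs.mean(),ys.mean(),30)
# body seen tends to rim outline; handle roughly mid-height
print(c,r,C.round(1),H.round(1),(xs.mean(),ys.mean()),len(xs),'rim r mm',np.linalg.norm(onz(d,c[0]+r,c[1],50)-C))
ang=np.arctan2(*(H-C)[[1,0]])+np.pi/2
print('closing ang',ang)
ok=lambda p,A:arm.solve_ik(p,down(A).as_quat())
q=down(ang).as_quat();np.save('cupang.npy',[ang,C[0],C[1]])
if abs(ang-1.1)<.35:
    arm.move_ptp([C[0],C[1],130],q); hit=arm.line_to([C[0],C[1],40],v=100,force_limit=8)
    print(hit,arm.get_tool_pos())
    if not hit:
        arm.set_gripper(30,25);print(arm.get_grip_width(),arm.get_gripper_force(),arm.get_force())
print(arm.get_time())
```

```text
(250.5, 119.0) 29.26184844970703 [ 606.5 -210.2   50. ] [ 649.  -230.9   30. ] (np.float64(286.14285714285717), np.float64(135.6734693877551)) 147 rim r mm 32.40291740876071
closing ang 1.1180218215999314
False [ 606.84415649 -210.33728548   40.64359056]
61.648224417083256 25.840292627326562 [-0.61430814  0.9876122   6.35850267]
3.7167
```

Run:
```python
from h import *
P=arm.get_tool_pos()
arm.line_to([P[0],P[1],230],v=200)
q=arm.get_ee_rot()
arm.move_ptp([646.5,29.5,230],q)
arm.line_to([646.5,29.5,145],v=150); print(arm.get_grip_width())
hit=arm.line_to([646.5,29.5,128],v=40,force_limit=8);print(hit,arm.get_tool_pos(),arm.get_force())
a=grab('side','si1')
arm.set_gripper(85,25);arm.wait(.3)
arm.line_to([646.5,29.5,235],v=150)
arm.move_ptp([575,-50,270],down(0).as_quat())
grab('wrist','wr2');b=grab('side','si2');s=grab('scene','sc2');print(arm.get_time())
f=lambda d:cv2.resize(np.ascontiguousarray(d['image'][155:240,215:325,::-1]),(400,300),interpolation=cv2.INTER_CUBIC)
cv2.imwrite('pics/c2.png',np.vstack([np.hstack([f(b),f(s)])]))
```

```text
61.193046422118144
False [646.4545227   29.47020671 127.93399933] [-0.10700123 -0.89702354  0.52762441]
9.6667
```

View pics/wr2.png

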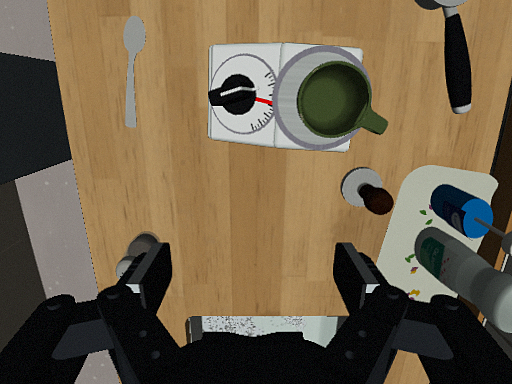

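View pics/c2.png

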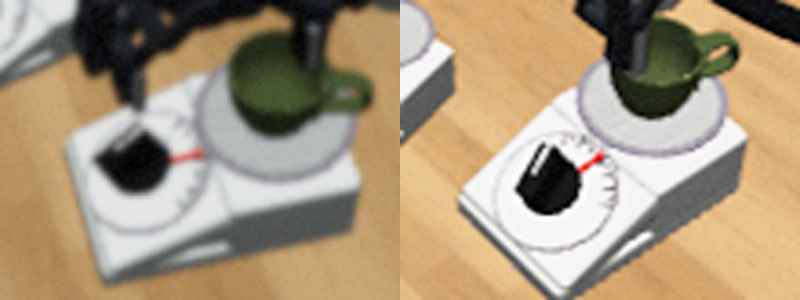

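The cup stands centred on the pan and released. The needle has swung clockwise, with its tip near wrist (272,102). The knob bar runs from (210,98) to (256,90) with a white line on it. I'll take a close view of the dial.

Run:
```python
from h import *
arm.line_to([560,20,205],v=200);arm.wait(.2)
d=grab('wrist','wr3');im=d['image'];print(arm.get_time())
c=np.round(proj(d,[564,35,60])).astype(int);print(c)
x0,y0=max(c[0]-110,0),max(c[1]-90,0);print(x0,y0)
cr=np.ascontiguousarray(im[y0:y0+180,x0:x0+230,::-1]);cv2.imwrite('pics/c3.png',cv2.resize(cr,None,fx=3,fy=3,interpolation=cv2.INTER_CUBIC))
```

```text
10.55
[256 167]
146 77
```

View pics/c3.png

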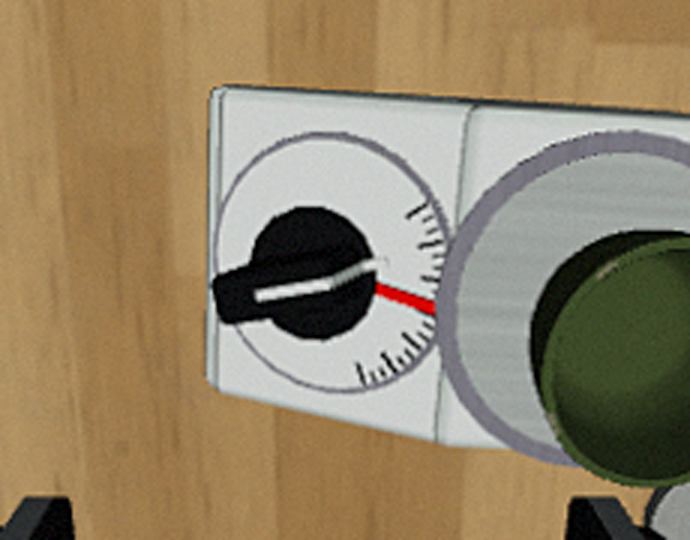

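The close-up shows the white line running along the bar top from (255,296) to (330,285), then down and across the disc to (382,262), so the pointer faces the pan. The needle runs from (378,288) to (436,309), and the ring centre is at about (330,262), all in crop pixels.

```bash
cat >> h.py <<'E'
def face(yaw):
    c,s=np.cos(yaw),np.sin(yaw);t=np.radians(25)
    X=np.array([c,s,0]);n=np.array([-np.sin(t)*c,-np.sin(t)*s,np.cos(t)]);u=np.array([np.cos(t)*c,np.cos(t)*s,np.sin(t)])
    return u,np.cross(n,u),n   # u up-face, v left, n out
def onplane(d,u,v,p,n):
    o,r=ray(d,u,v);return o+r*((p-o)@n)/(r@n)
E
python3 - <<'E'
from h import *
d=load('wr3');px=lambda x,y:(146+x/3,77+y/3)
f1=onz(d,*px(221,90),32);f2=onz(d,*px(219,385),32);print('front',f1.round(1),f2.round(1),'mid',((f1+f2)/2).round(1),'len',np.linalg.norm(f1-f2))
print('yaw front',np.arctan2(*(f1-f2)[[1,0]])-np.pi/2)
t1=onz(d,*px(472,104),72);t2=onz(d,*px(437,441),72);print('crease',t1.round(1),t2.round(1),((t1+t2)/2).round(1),np.linalg.norm(t1-t2),np.arctan2(*(t1-t2)[[1,0]])-np.pi/2)
# ring fit: dark purple-grey pixels on the face plane
for yaw in(-.1,0.):
  u,v,n=face(yaw);C=np.array([564,35,50.5])
  pts=[(324,132),(262,156),(222,215),(420,175),(447,225),(236,317),(274,367),(335,391),(390,378)]
  Q=np.array([onplane(d,*px(*p),C,n) for p in pts]);q=np.c_[(Q-C)@u,(Q-C)@v]
  s=np.linalg.lstsq(np.c_[2*q,np.ones(len(q))],(q**2).sum(1),rcond=None)[0];print('yaw',yaw,'ring off',s[:2],'r',np.sqrt(s[2]+s[:2]@s[:2]))
  C=C+u*s[0]+v*s[1];print('C',C.round(1))
  pl=lambda x,y,h:((lambda P:np.array([P@u,P@v]))(onplane(d,*px(x,y),C+n*h,n)-C))
  print('needle',pl(378,288,2).round(1),pl(436,309,2).round(1),'disc c',pl(313,273,16).round(1),'barline',pl(255,296,43).round(1),pl(330,285,43).round(1),'disc end',pl(382,262,16).round(1))
E
```

```text
front [527.9  90.2  32. ] [523.4 -15.5  32. ] mid [525.6  37.4  32. ] len 105.79650534433205
yaw front -0.04224754497962868
crease [605.3  87.3  72. ] [599.4 -20.   72. ] [602.3  33.7  72. ] 107.51227952218204 -0.05512480767528927
yaw -0.1 ring off [ 0.11358065 -0.76457979] r 43.22757019487115
C [564.   34.2  50.5]
needle [18.8 -3.7] [38.9 -6.6] disc c [1.5 0.5] barline [-4.2 -2.8] [19.   5.1] disc end [23.9  8.2]
yaw 0.0 ring off [ 0.14541956 -1.17148063] r 43.542421758125556
C [564.1  33.8  50.6]
needle [18.2 -5. ] [38.  -9.7] disc c [1.5 1.4] barline [-4.5 -0.2] [19.5  5.7] disc end [24.6  7.2]
```

Yaw is about -0.05 rad. The pointer is at +0.30 and the needle at -0.20 in face axes, so the knob needs about 0.50 rad clockwise.

```bash
cat >> h.py <<'E'
YAW=-.05;U,V,N=face(YAW);C0=np.array([564.9,34.3,50.5])
def kq(a):
    p=np.cos(a)*U+np.sin(a)*V;y=np.cross(N,p);z=-N
    return Rn.from_matrix(np.c_[np.cross(y,z),y,z]).as_quat()
def turn(a0,a1,push=14):
    arm.move_ptp(C0+N*110,kq(a0));arm.set_gripper(45,60)
    if arm.line_to(C0+N*40,v=80,force_limit=8): print('bumped',arm.get_tool_pos());return
    arm.set_gripper(5,60);print('w',arm.get_grip_width(),arm.get_gripper_force())
    f0=np.array(arm.get_force());P=np.array(arm.get_tool_pos())
    hit=arm.line_to(P-N*8,v=12,force_limit=push)
    Q=np.array(arm.get_tool_pos());f=np.array(arm.get_force())-f0
    print('push',hit,((P-Q)@N).round(2),'f.n',(f@N).round(1),f.round(1))
    depth=(P-Q)@N
    k=max(2,int(np.ceil(abs(a1-a0)/.08)))
    for a in np.linspace(a0,a1,k+1)[1:]: arm.line_to(Q,kq(a),v=40)
    arm.wait(.3);Z=np.array(arm.get_tool_pos());f=np.array(arm.get_force())-f0
    print('turned',((Z-Q)).round(2),f.round(1),'tq',(np.array(arm.get_ft_torque())@N).round(2))
    arm.line_to(Q+N*depth,v=15);arm.set_gripper(50);arm.line_to(C0+N*120,v=120);print(arm.get_time())
E
python3 - <<'E'
from h import *
arm.line_to([540,20,235],v=200)
for a in(.3,-.2,-.35):print(np.round(arm.solve_ik(C0+N*40,kq(a)),2))
turn(.3,-.2)
arm.set_gripper(85);arm.move_ptp([560,20,205],down(0).as_quat());arm.wait(.2)
d=grab('wrist','wr4');im=d['image'];grab('scene','sc4');print(arm.get_time())
cv2.imwrite('pics/c4.png',cv2.resize(np.ascontiguousarray(im[77:257,146:376,::-1]),None,fx=3,fy=3,interpolation=cv2.INTER_CUBIC))
E
```

```text
[-0.02  0.57 -0.28  2.25  1.9   0.28 -0.26]
[-0.2   0.57 -0.05  2.26  2.19  0.18 -1.08]
[-0.18  0.57 -0.08  2.26  2.13  0.19 -1.17]
w 14.980200584360029 60.65107226371765
push True 6.26 f.n 15.5 [-7.2 -1.5 13.8]
turned [ 0.66 -0.04  0.61] [-4.1 -1.1 13.4] tq 0.07
18.4333
20.2667
```

View pics/c4.png

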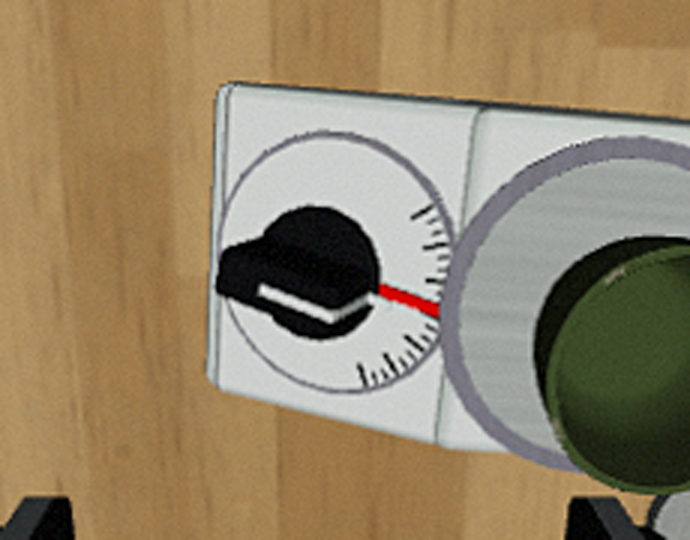

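The knob turned and the scale barely moved. The bar line now runs (260,290)→(335,320) and ends on the disc at (375,294), with the needle from (380,288) to (440,311). I'll compute the remaining misalignment.

Run:
```python
from h import *
px=lambda x,y:(146+x/3,77+y/3)
for yaw in(-.05,-.08):
 u,v,n=face(yaw)
 for f,bar,disc,nd in(('wr3',((255,296),(330,285)),(382,262),((378,288),(436,309))),('wr4',((260,290),(335,320)),(377,293),((380,288),(440,311)))):
  d=load(f);C=C0
  pl=lambda p,h:((lambda P:np.array([P@u,P@v]))(onplane(d,*px(*p),C+n*h,n)-C))
  A=lambda q:np.arctan2(q[1],q[0]).round(3)
  b0,b1=pl(bar[0],43),pl(bar[1],43);n0,n1=pl(nd[0],2),pl(nd[1],2);e=pl(disc,16)
  print(yaw,f,'bar dir',A(b1-b0),'bar end',A(b1),b1.round(1),'disc end',A(e),e.round(1),'chord',A(e-b0),'needle',A(n1-n0),A(n1),n1.round(1))
d=load('wr4');f1=onz(d,*px(232,86),32);f2=onz(d,*px(219,383),32);print(f1,f2,np.arctan2(*(f1-f2)[[1,0]])-np.pi/2)
```

```text
-0.05 wr3 bar dir 0.284 bar end 0.265 [18.4  5. ] disc end 0.301 [23.4  7.3] chord 0.31 needle -0.188 -0.223 [37.7 -8.6]
-0.05 wr4 bar dir -0.201 bar end -0.199 [19.3 -3.9] disc end -0.076 [21.3 -1.6] chord -0.101 needle -0.204 -0.208 [37.8 -8. ]
-0.08 wr3 bar dir 0.31 bar end 0.264 [18.2  4.9] disc end 0.32 [23.2  7.7] chord 0.347 needle -0.16 -0.196 [37.9 -7.5]
-0.08 wr4 bar dir -0.173 bar end -0.197 [19.5 -3.9] disc end -0.058 [21.4 -1.2] chord -0.061 needle -0.176 -0.18 [38.  -6.9]
[530.46323173  92.33342976  32.        ] [522.54930942 -13.56984541  32.        ] -0.0745891980503175
```

The bar top says it is aligned (-0.201 against -0.204), but the line's end on the disc hints at up to 0.12 rad off. I'll check with a view straight along the knob axis.

Run:
```python
from h import *
R=Rn.from_quat(kq(0))*Rn.from_euler('y',.317)
cam=C0+N*250
p=cam-R.apply([79,0,-123]);print(p.round(1),R.as_matrix().round(2))
arm.move_ptp(p,R.as_quat());arm.wait(.2)
d=grab('wrist','wr5');print(arm.get_time())
print((-np.array(d['R']).T@d['t']).round(),d['R'][2],-N)
for h in(0,16,43):print(h,proj(d,C0+N*h).round(1))
c=np.round(proj(d,C0)).astype(int);x0,y0=c[0]-80,c[1]-60;print(x0,y0)
cv2.imwrite('pics/c5.png',cv2.resize(np.ascontiguousarray(d['image'][y0:y0+120,x0:x0+160,::-1]),None,fx=5,fy=5,interpolation=cv2.INTER_CUBIC))
```

```text
[552.3  34.9 164.4] [[-0.99  0.05  0.12]
 [ 0.05  1.   -0.01]
 [-0.12  0.   -0.99]]
21.6333
[459.  40. 278.] [ 0.41842115 -0.02070794 -0.90801703] [ 0.4220901  -0.02112211 -0.90630779]
0 [251.5 191.1]
16 [251.5 191.1]
43 [251.4 191.1]
172 131
```

View pics/c5.png

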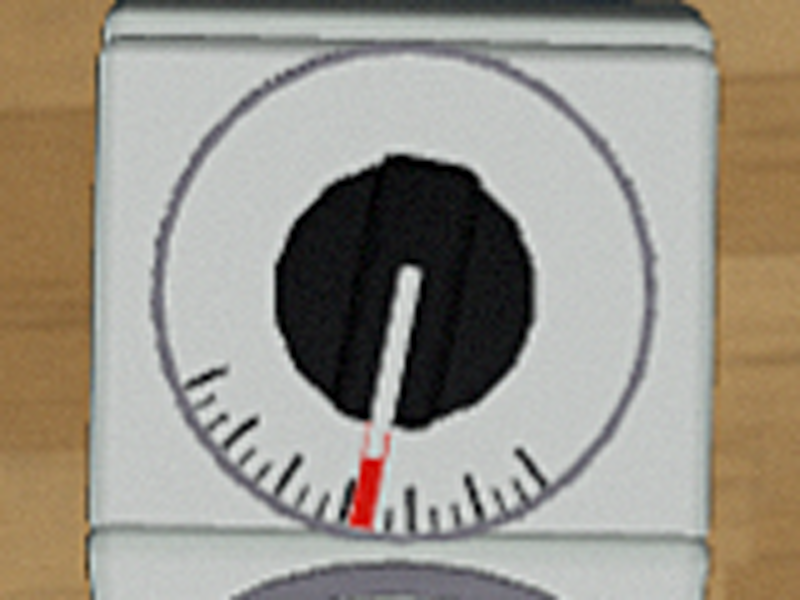

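Looking along the axis, the white line from (409,268) to (380,425) continues straight into the red needle, whose tip is at (362,525). Both lie at about 0.18 rad, so the pointer is in line. I'll retreat and hand in.

Run:
```python
from h import *
p=np.array(arm.get_tool_pos());arm.line_to(p+[-20,0,100],v=150);arm.wait(.3);print(arm.get_time());print(arm.finish_job())
```

```text
22.7667
the job is handed in; nothing more can be done
None
```

The job is handed in at 22.8 s: the green cup stands released on the pan, the knob pointer is in line with the needle within about 0.01 rad by the last picture, and the scale shifted only about 2 mm; no verdict was returned.

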